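# Press a gift box lid home in the toggle clamp

## Robot

A 6-joint arm with a two-finger parallel gripper is mounted at the origin on the work surface. World frame = base frame: x ahead of the robot, y to its left, z up, the work surface at z = 0. Lengths are in m, angles in rad, forces in N, time in s.
With the tool pointing down it reaches from about 0.3 to 0.775 m from the base axis. Payload 14.6 kg.
Tool frame: the origin (TCP) lies midway between the tips of the shut fingers; the grasp point (between the pads) lies 19 mm behind it (tcp_to_grasp is the distance from the TCP to the grasp point, in m); z points along the fingers, y is the line along which they close (so a half turn about z gives the same grasp; the last joint's range is limited). The gripper opens to 94 mm and grips with 3 to 60 N. Pads are 16 mm wide; open, the fingers measure 119 mm over their backs; the gripper's body (75 mm by 177 mm) begins 78 mm behind the grasp point.
Start: joints at [-1.397, 0.3, 1.521, -0, 1.321, -0.067], TCP at [0.131, -0.534, 0.205] pointing down, gripper open.
Joint ranges: [-3.03, 3.03], [-0.79, 2.21], [0.23, 2.52], [-1.04, 4.18], [0, 3.07], [-2.55, 2.55]. Speed limits (rad/s): [2.22, 2.22, 2.57, 3.14, 3.14, 3.14].

## Interface

Orientations are given as [roll, pitch, yaw] about the fixed x, y, z axes, in that order (R = Rz(yaw) Ry(pitch) Rx(roll)).
In Python, from station import * gives the robot as it stands.
- The arm moves only by the tool send_rows, never from a script. Its argument "motion" is a list of rows, each a list of 3 entries, a list of its own where there are three numbers: the shift along the tool's x, y, z in units of 0.03 m (1.0 is 0.03 m), then the turn, a rotation vector about the tool's x, y, z in units of 0.12 rad (1.0 is 0.12 rad), then the opening, from -1 (shut) to 1 (fully open). In form: [[[x, y, z], [rx, ry, rz], grip], ...]. A call has 1 to 12 rows; each row shifts and turns the commanded pose from where the row before left it, along the tool's axes as they then stand; what a row does not reach is not made up. A row lasts 1/10 s, in which the tool goes at most 50 mm and 8.59 degrees, less where a joint would pass 70% of its speed; a pose out of reach is approached as far as the arm can. A call with a number of a shift or a turn outside -1 to 1 is refused whole. A call with a gripper value outside its range is refused whole. The fingers move at their own pace and stop on an object; "squeeze" is the grip in N (left out, the last holds). Time passes only in rows, so rows that do not move let the fingers close. It gives the time, the measured TCP pose, the force, the opening and the grip force at its end, in the units of the state.
- get_obs(): the state, without advancing time (a new reading comes with each control period).
- camera(name): name is "scene" or "top" or "wrist"; returns a dict with "pixels" (400x640x3 uint8, red, green, blue), "depth" (400x640 float32, m along the optical axis (not along the pixel's ray), 0 where there is no reading), "fx", "fy", "cx", "cy" (pixels), "rvec" (rotation vector, rad) and "tvec" (3), from world to camera coordinates, as OpenCV has them. Camera axes: x right, y down, z forward; pixel columns grow to the right and rows downward; lengths in m; the calibration is good to about 2 mm. A picture is of the moment at which its call begins.
- hand_in(): hands the job in; it is judged then, once.
The state is a dict: "time_s": time; "qpos": joint angles; "joint_vel": joint speeds; "tau": joint torques, N m; "ee_pos": TCP position; "eef_rot": TCP orientation; "force": force on the tool from outside, world axes, zero at the start; "moment": the same for the moment, N m; "grip_width": finger opening in m; "grip_force": force on a finger pad.
Only numpy, scipy, OpenCV 4.12 (cv2) and the standard library are available. Lean on these libraries where they do the work, as an engineer would, in place of code of your own. Each camera call takes 0.05 s, during which the arm holds its last target. There are 200 camera calls.

## Task

The wooden gift box still has its lid standing proud. Stand the box upright in the nest of the lid press, lid up and not yet pressed, and let go of it; then swing the toggle clamp over centre so that its foot, not your hand, presses the lid fully home; then swing the clamp all the way back open, leaving the closed box in the nest. Do not shift the other goods on the table.

Things in the scene. Friction and masses are not known exactly. Their poses are not given: they have to be found in the camera images.
- gift_box: plain light-wood box, 64 (its x) x 110 (its y) x 50 mm tall, 0.4 kg with lid; origin at the centre of its underside, z up. A 56 x 102 x 12 mm wooden plug lid, 4 mm inside the edges all round, stands 7 to 11 mm proud of the rim on a darker plug 48 x 94 mm. Grip it across the 64 mm width, below the rim.
- box_lid (a joint): how far the lid stands proud of the box's rim, m: 0 fully home (top of lid 62 mm above the box's underside), up to 0.012. It is a tight push fit (about 5 N) and stays where it is left.
- lid_top (a point): centre of the lid's top face
- press: lid press, fixed to the table: plywood base 130 (x) x 300 (y) x 15 mm, its origin under the centre of the nest, on the table top; the base runs from y = -85 to +215 mm. Its +y points from the nest to the toggle clamp. The clamp's steel bracket (38 mm wide in x) stands at y = 90 to 150 mm, up to z = 130 mm.
- nest (a point): centre of the nest's floor, the base's top face, 15 mm above the table; axes parallel to those of the press. The nest is 72 (x) x 118 (y) mm inside four rails 10 mm wide and 8 mm high; the box lies with its long side along the press's y, either way round.
- clamp_handle (a joint): handle angle, rad: 0 fully open (as at the start), leaning 1.05 rad from vertical away from the nest (to the press's +y); 1.05 upright; 1.13 dead centre; 1.24 the stop past centre, leaning 0.19 rad towards the nest, where the clamp stays shut by itself. Turns about an axis along the press's x through handle_pivot. Takes under 10 N; the arm follows through a linkage.
- handle_pivot (a point): the handle's pivot, in the press's frame at x = 0, y = 123.7 mm, z = 116.1 mm above the table
- handle_grip (a point): point on the handle 105 mm from its pivot, in the middle of the upper part of the black rubber grip (24 mm square with rounded edges, from 50 to 130 mm from the pivot, below it a flat steel bar 16 mm wide). It can be pinched from above across the press's x and turns freely in the fingers, or be pushed.
- clamp_foot: round black rubber foot, 34 mm across, 12 mm high, at the end of the 100 mm clamp arm; origin at the centre of its pressing face. Open, the arm stands up, leaning 19 degrees away from the nest, pivot at y = 105 mm, z = 105 mm of the press, its tip about 210 mm above the table; shut, the foot comes down sprung on the middle of the lid with some 10 N.
- round_tin: bystander: closed round metal tin, 80 mm across, 74 mm tall; origin at the centre of its underside
- flower_a: bystander: sage flower-shaped candle holder, 100 mm across, 40 mm tall; origin at the centre of its underside
- flower_b: bystander: same as flower_a; origin at the centre of its underside
- flower_c: bystander: same as flower_a; origin at the centre of its underside
- egg_candle: bystander: egg-shaped candle, 62 mm across, 80 mm tall; origin at the centre of its underside
- vase: bystander: white ceramic vase, 92 mm across, 140 mm tall; origin at the centre of its underside
- mug: bystander: terracotta mug, 80 mm across, 90 mm tall, handle at its +y; origin at the centre of its underside
Mind the look-alikes: they are no part of the job. Leave any blue or yellow look-alike of the gift_box alone.

How it is judged:
On the way, in this order (a step that is already met when the one before it is completed fails the run):
1. the gift box stands in the nest, let go, its lid still proud and the clamp open (x of gift_box in the frame of nest between -0.008 and 0.008 m and y of gift_box in the frame of nest between -0.008 and 0.008 m and z of gift_box in the frame of nest below 0.004 m and angle between the y axis of gift_box and the y axis of nest, either way round below 0.15 rad and angle between gift_box's own z axis and vertical below 0.06 rad and value of joint box_lid above 0.005 m and value of joint clamp_handle below 0.3 rad and contact force between the fingers and gift_box below 0.2 N), for 0.1 s.
2. the clamp's foot comes down on the lid while it is still proud (contact force between clamp_foot and gift_box above 0.5 N and value of joint box_lid above 0.003 m).
3. the clamp is past centre, its foot pressing on the box and the lid fully home (x of gift_box in the frame of nest between -0.008 and 0.008 m and y of gift_box in the frame of nest between -0.008 and 0.008 m and z of gift_box in the frame of nest below 0.004 m and angle between the y axis of gift_box and the y axis of nest, either way round below 0.15 rad and angle between gift_box's own z axis and vertical below 0.06 rad and value of joint clamp_handle above 1.17 rad and value of joint box_lid below 0.0015 m and contact force between clamp_foot and gift_box above 3 N), for 0.2 s.
At the end, for the whole second after the job is handed in: The gift box rests upright in the nest (within 8 mm and 0.15 rad, its underside within 4 mm of the nest's floor), its lid within 1.5 mm of fully home, and the clamp's handle is back within 0.15 rad of fully open (x of gift_box in the frame of nest between -0.008 and 0.008 m and y of gift_box in the frame of nest between -0.008 and 0.008 m and z of gift_box in the frame of nest below 0.004 m and angle between the y axis of gift_box and the y axis of nest, either way round below 0.15 rad and angle between gift_box's own z axis and vertical below 0.06 rad and value of joint box_lid below 0.0015 m and value of joint clamp_handle below 0.15 rad and linear speed of gift_box below 0.02 m/s); the robot touches nothing.
It fails at once if another article on the table is shifted by more than 30 mm (distance of any of round_tin, flower_a, flower_b, flower_c, egg_candle, vase, mug from where it was at the start of the episode above 0.03 m).
It also fails if it takes over 59 s, if anything falls off the work surface, if the arm or the gripper's body presses on something with over 40 N, if the wrist force passes 120 N, or if a joint passes its speed limit or range.

## Working session

There is one attempt and no reset: what is moved stays moved. The work goes in short steps, Python scripts to look and compute and a tool call to move; the robot and the scene stay as the last step left them, time stands still between calls to the robot, and variables do not carry over. Pictures are saved under pics/ and viewed, at most 10 in all, crops included, and the job is handed in when it is done.

Besides the shell and the picture viewer there is one more tool, called after "Call:" as name([rows], argument=value, ...), one row to a line, values as JSON. send_rows: Moves the arm, as the interface text tells. Its arguments: {"type":"object","properties":{"motion":{"type":"array"},"squeeze":{"type":"number"}},"required":["motion"]}

```bash
mkdir -p pics
cat > h.py <<'E'
from station import *
import numpy as np, cv2
from scipy.spatial.transform import Rotation as R
def cloud(c):
    h,w=c["depth"].shape; u,v=np.meshgrid(np.arange(w),np.arange(h)); d=c["depth"]
    P=np.stack([(u-c["cx"])/c["fx"]*d,(v-c["cy"])/c["fy"]*d,d],-1)
    M=R.from_rotvec(np.ravel(c["rvec"])).as_matrix()
    W=(P-np.ravel(c["tvec"]))@M; W[d<=0]=np.nan; return W
def save(c,n): cv2.imwrite("pics/"+n,c["pixels"][:,:,::-1])
E
python3 - <<'E'
from h import *
o=get_obs(); print(o["ee_pos"],o["eef_rot"],o["time_s"],o["grip_width"])
for n in("scene","top"):
    c=camera(n); save(c,n+"0.png"); np.savez(n+"0.npz",W=cloud(c),px=c["pixels"])
E
```

```text
[ 0.13112955 -0.53387035  0.20487572] [-3.14042604e+00 -1.07503295e-04  2.40788442e-01] 0.0 0.09399480441894777
```

View pics/top0.png

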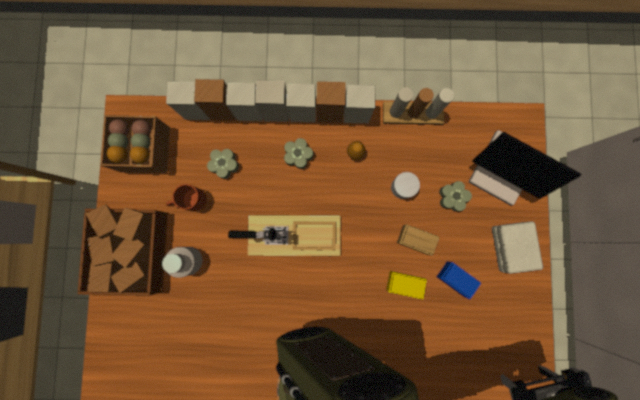

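View pics/scene0.png

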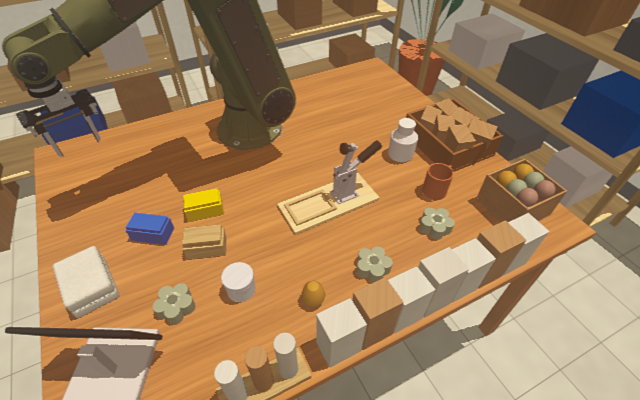

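Top view: the candidates are the plain wood box at (418,239), the yellow look-alike at (407,285) and the blue one at (459,280). There are also loose wood blocks in the crate at (115,250). I choose (418,239), which is (204,241) in the scene view. The press nest is at (316,236), with the handle at (242,234).

Run:
```python
from h import *
s=np.load("scene0.npz"); t=np.load("top0.npz")
cv2.imwrite("pics/crop.png",np.hstack([cv2.resize(s["px"][205:275,165:255,::-1],(400,311)),cv2.resize(t["px"][215:310,385:490,::-1],(344,311))]))
def rect(P,l):
    r=cv2.minAreaRect((P[:,:2]*1000).astype(np.float32)); print(l,len(P),r,np.median(P[:,2]))
W=t["W"]
print("table",W[330,250],W[200,330])
def win(W,a,b,c,d): return W[a:b,c:d].reshape(-1,3)
P=win(W,220,260,392,445); 
for lo,hi in((.02,.08),(.056,.08),(.03,.054)):
    rect(P[(P[:,2]>lo)&(P[:,2]<hi)],("box",lo))
P=win(W,205,265,240,348); rect(P[(P[:,2]>.008)&(P[:,2]<.03)],"base")
rect(P[(P[:,2]>.019)&(P[:,2]<.03)],"rails")
P=win(W,205,265,220,348); rect(P[(P[:,2]>.15)],"high"); 
Q=P[P[:,2]>.13]; print(Q[np.argmax(Q[:,2])],np.nanmin(Q,0),np.nanmax(Q,0))
W=s["W"];P=win(W,220,265,178,232)
for lo,hi in((.02,.08),(.056,.08),(.03,.054)):
    rect(P[(P[:,2]>lo)&(P[:,2]<hi)],("box s",lo))
P=win(W,170,235,270,385); rect(P[(P[:,2]>.008)&(P[:,2]<.019)],"base s");rect(P[(P[:,2]>.020)&(P[:,2]<.028)],"rails s")
# objects near
for n,(u,v) in dict(yellow=(407,285),blue=(459,280),tin=(406,186),fb=(297,152),egg=(356,150),vase=(180,262),mug=(188,198)).items(): print(n,t["W"][v,u].round(3))
```

```text
table [nan nan nan] [ 5.98014157e-01 -2.95575818e-02  1.13799085e-04]
('box', 0.02) 773 ((473.7604675292969, -309.9103088378906), (108.38057708740234, 64.28679656982422), 70.44294738769531) 0.06917747922230873
('box', 0.056) 612 ((473.36383056640625, -311.2448425292969), (102.61512756347656, 55.98077392578125), 70.01176452636719) 0.06994698530956514
('box', 0.03) 140 ((473.72869873046875, -309.95196533203125), (108.45174407958984, 64.21443939208984), 70.28253936767578) 0.0483208922086541
base 3281 ((478.4443359375, 85.21546936035156), (126.67100524902344, 299.3988037109375), 1.3007196187973022) 0.014827447566112468
rails 530 ((478.3584899902344, 85.0692367553711), (125.54193115234375, 290.6141662597656), 1.280479073524475) 0.021693788809335708
high 390 ((475.34478759765625, 189.97023010253906), (29.822885513305664, 139.5225372314453), 2.2698841094970703) 0.18468869454713732
[0.47874037 0.13628571 0.22662992] [0.45899741 0.11103022 0.13020073] [0.49521871 0.25961874 0.22662992]
('box s', 0.02) 1143 ((522.8340454101562, -314.39874267578125), (118.8965835571289, 162.11216735839844), 81.19562530517578) 0.06797036399335028
('box s', 0.056) 683 ((523.2266845703125, -312.9654235839844), (110.61723327636719, 165.46267700195312), 83.06068420410156) 0.07020001350098523
('box s', 0.03) 359 ((479.771728515625, -307.7870788574219), (110.23666381835938, 65.02587127685547), 70.45388793945312) 0.04768085977960567
base s 2081 ((484.4786682128906, 88.73158264160156), (133.65028381347656, 301.4477233886719), 0.40005871653556824) 0.014614491248957043
rails s 466 ((492.3613586425781, 62.014793395996094), (111.4001693725586, 237.9327850341797), 0.7929385304450989) 0.022647878289761586
yellow [ 0.334 -0.27   0.062]
blue [ 0.353 -0.429  0.065]
tin [ 0.639 -0.264  0.073]
fb [0.749 0.082 0.036]
egg [ 0.751 -0.107  0.07 ]
vase [0.393 0.404 0.138]
mug [0.594 0.442 0.   ]
```

View pics/crop.png

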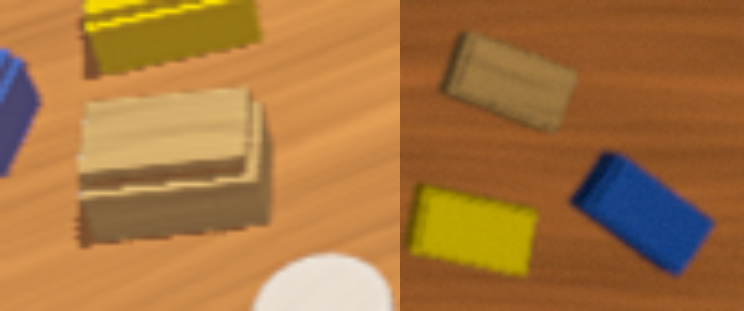

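The crop confirms plain light wood with the lid proud: its top is at 70 mm, so about 8 mm proud. The box is at (0.474, -0.311) with its long axis at about 70°. Next I write a planning helper and refine the press pose.

```bash
cat >> h.py <<'E'
def plan(pos,yaw,n,start=None):
    "rows (x,y,z | rz) in tool units from start (pos,yaw) to pos,yaw; tool pointing down"
    if start is None:
        o=get_obs(); p=np.array(o["ee_pos"]); y=o["eef_rot"][2]
    else: p,y=np.array(start[0],float),start[1]
    pos=np.array(pos,float); out=[]
    for i in range(n):
        k=n-i; d=(pos-p)/k; M=R.from_euler("xyz",[np.pi,0,y]).as_matrix()
        s=np.round(M.T@d/.03,2); r=round((y-yaw)/k/.12,2)
        p=p+M@(s*.03); y-=r*.12; out.append([*s.tolist(),r])
    for q in out: print("[[%g,%g,%g],[0,0,%g],1],"%tuple(q),end="")
    print()
E
python3 - <<'E'
from h import *
for f in("top0","scene0"):
    W=np.load(f+".npz")["W"].reshape(-1,3); W=W[~np.isnan(W[:,0])]
    m=(W[:,0]>.40)&(W[:,0]<.56)&(W[:,1]>-.08)&(W[:,1]<.25); P=W[m]
    # inner nest floor & rails
    a=P[(P[:,2]>.0195)&(P[:,2]<.027)&(P[:,1]<.1)]; r=cv2.minAreaRect((a[:,:2]*1000).astype(np.float32)); print(f,"rails",len(a),r)
    h=P[(P[:,2]>.14)]; print("handle/arm",np.median(h,0),len(h))
    c=P[(P[:,2]>.008)&(P[:,2]<.019)&(P[:,1]<.25)];
    # edges: percentiles of base in slices
    for y0 in(-.05,0,.05,.2):
        q=P[(abs(P[:,1]-y0)<.008)&(P[:,2]>.008)&(P[:,2]<.03)][:,0]; print(y0,q.min(),q.max(),(q.min()+q.max())/2)
plan([.474,-.311,.205],1.225,14)
E
```

```text
top0 rails 374 ((477.8171081542969, 19.84191131591797), (121.38165283203125, 155.60684204101562), 3.515549421310425)
handle/arm [0.47696088 0.18958606 0.18447444] 377
-0.05 0.4181859368833398 0.5445680187555255 0.48137697781943267
0 0.4171175359763664 0.5435207214129661 0.4803191286946663
0.05 0.4158827209978901 0.5424965249755174 0.47918962298670376
0.2 0.4125857868593158 0.539111741238476 0.4758487640488959
scene0 rails 399 ((491.9493408203125, 20.663612365722656), (110.98970794677734, 151.00279235839844), 3.128708600997925)
handle/arm [0.48838856 0.16600411 0.17349449] 521
-0.05 0.4215764630624553 0.5521972561042647 0.48688685958336
0 0.4202063192106973 0.5516235676507768 0.48591494343073705
0.05 0.4179625824300907 0.5493195594047102 0.4836410709174005
0.2 0.4553294819857249 0.5470066411630015 0.5011680615743632
[[0.92,-0.32,-0],[0,0,-0.59],1],[[0.94,-0.25,-0],[0,0,-0.59],1],[[0.96,-0.19,-0],[0,0,-0.59],1],[[0.97,-0.12,-0],[0,0,-0.58],1],[[0.97,-0.05,-0],[0,0,-0.59],1],[[0.97,0.02,-0],[0,0,-0.58],1],[[0.97,0.08,-0],[0,0,-0.59],1],[[0.96,0.15,-0],[0,0,-0.58],1],[[0.95,0.22,-0],[0,0,-0.59],1],[[0.93,0.29,-0],[0,0,-0.58],1],[[0.91,0.35,-0],[0,0,-0.59],1],[[0.88,0.41,-0],[0,0,-0.58],1],[[0.85,0.47,-0],[0,0,-0.59],1],[[0.82,0.53,-0],[0,0,-0.58],1],
```

Call:
send_rows([
  [[0.92,-0.32,0],[0,0,-0.59],1],
  [[0.94,-0.25,0],[0,0,-0.59],1],
  [[0.96,-0.19,0],[0,0,-0.59],1],
  [[0.97,-0.12,0],[0,0,-0.58],1],
  [[0.97,-0.05,0],[0,0,-0.59],1],
  [[0.97,0.02,0],[0,0,-0.58],1],
  [[0.97,0.08,0],[0,0,-0.59],1],
  [[0.96,0.15,0],[0,0,-0.58],1],
  [[0.95,0.22,0],[0,0,-0.59],1],
  [[0.93,0.29,0],[0,0,-0.58],1],
  [[0.91,0.35,0],[0,0,-0.59],1],
  [[0.88,0.41,0],[0,0,-0.58],1],
])

```text
time_s: 1.3
ee_pos: [0.426, -0.3423, 0.2052]
eef_rot: [-3.141, -0.0, 1.087]
force: [0.0, -1.1, -0.6]
grip_width: 0.0941
grip_force: 0.0
```

Call:
send_rows([
  [[0.85,0.47,0],[0,0,-0.59],1],
  [[0.82,0.53,0],[0,0,-0.58],1],
  [[0,0,0],[0,0,0],1],
  [[0,0,0],[0,0,0],1],
])

```text
time_s: 1.7
ee_pos: [0.4739, -0.3109, 0.205]
eef_rot: [-3.141, -0.0, 1.225]
force: [0.0, -0.4, 0.2]
grip_width: 0.0939
grip_force: 0.0
```

Run:
```python
from h import *
o=get_obs(); print(o["ee_pos"],o["eef_rot"],o["time_s"],o["qpos"])
c=camera("wrist"); save(c,"w1.png"); W=cloud(c); np.savez("w1.npz",W=W,px=c["pixels"])
M=R.from_rotvec(np.ravel(c["rvec"])).as_matrix(); print("cam at",-M.T@np.ravel(c["tvec"]))
P=W.reshape(-1,3); P=P[~np.isnan(P[:,0])]
P=P[(abs(P[:,0]-.474)<.1)&(abs(P[:,1]+.311)<.1)]
for lo,hi in((.02,.08),(.058,.08),(.03,.054)):
    a=P[(P[:,2]>lo)&(P[:,2]<hi)]; print(lo,len(a),cv2.minAreaRect((a[:,:2]*1000).astype(np.float32)),np.median(a[:,2]))
print("table z",np.median(P[P[:,2]<.01][:,2]))
```

```text
[ 0.47389604 -0.31092118  0.20501287] [-3.14071284e+00 -9.38518198e-05  1.22489479e+00] 1.7 [-6.45186606e-01  3.38239034e-01  1.47165760e+00 -1.74653423e-04
  1.33256440e+00 -2.99243826e-01]
cam at [ 0.49761597 -0.24538917  0.38451669]
0.02 9239 ((429.0626525878906, -328.8765869140625), (178.33912658691406, 156.84657287597656), 76.25527954101562) 0.0703923841192411
0.058 7334 ((453.4886779785156, -341.9931640625), (193.03457641601562, 77.62216186523438), 55.93568801879883) 0.0706516312032449
0.03 1618 ((429.45159912109375, -327.2864685058594), (175.06504821777344, 156.84657287597656), 76.25527954101562) 0.049472190521501945
table z 0.0002594542344373622
```

View pics/w1.png

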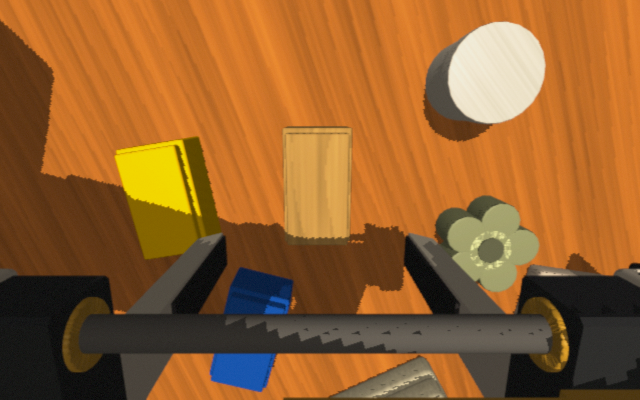

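The wrist view shows the wood box aligned between the fingers at (283..352, 127..245), with the camera mounted on the tool's +x side. I'll fit the box and lid from pixel windows, along with the yellow and blue boxes for clearance.

Run:
```python
from h import *
W=np.load("w1.npz")["W"]; P=W[115:226,262:372].reshape(-1,3); P=P[~np.isnan(P[:,0])]
y=1.225
d=P[:,:2]-[.474,-.311]; A=np.c_[d@[np.cos(y),np.sin(y)],d@[np.sin(y),-np.cos(y)]]*1000
for lo,hi in((.058,.08),(.03,.054)):
    m=(P[:,2]>lo)&(P[:,2]<hi); a=A[m]; print(lo,m.sum(),cv2.minAreaRect(a.astype(np.float32)),a.min(0),a.max(0),np.median(P[m,2]))
l=A[(P[:,2]>.06)]
for x in(-20,0,20,40):
    q=l[abs(l[:,0]-x)<3][:,1]; print(x,q.min(),q.max())
```

```text
0.058 5848 ((12.87717056274414, 1.5513668060302734), (56.04695129394531, 82.87036895751953), 89.97307586669922) [-28.57108675 -26.47085271] [54.31139383 29.57307651] 0.07069266999652282
0.03 849 ((11.898780822753906, 1.5192890167236328), (93.32036590576172, 64.0577163696289), 0.1446363478899002) [-34.84202085 -30.48934169] [58.50906043 33.63831607] 0.04988018517697858
-20 -26.099578078350856 29.41615469081105
0 -25.673788003003487 28.925272211631622
20 -26.117486795261357 29.52498161415311
40 -25.67869789222621 29.002098804182452
```

Call:
send_rows([
  [[-0.39,0.05,0.3],[0,0,0],1],
  [[0,0,0.8],[0,0,0],1],
  [[0,0,1],[0,0,0],1],
  [[0,0,1],[0,0,0],1],
  [[0,0,1],[0,0,0],1],
  [[0,0,0.9],[0,0,0],1],
  [[0,0,0.7],[0,0,0],1],
  [[0,0,0.4],[0,0,0],1],
  [[0,0,0.27],[0,0,0],1],
  [[0,0,0],[0,0,0],1],
], squeeze=40)

```text
time_s: 2.75
ee_pos: [0.4709, -0.323, 0.0138]
eef_rot: [-3.141, -0.0, 1.224]
force: [0.4, -0.3, 1.4]
grip_width: 0.0939
grip_force: 0.0
```

Call:
send_rows([
  [[0,0,0],[0,0,0],-0.2],
  [[0,0,0],[0,0,0],-0.2],
  [[0,0,0],[0,0,0],-0.2],
  [[0,0,0],[0,0,0],-0.2],
  [[0,0,0],[0,0,0],-0.2],
  [[0,0,0],[0,0,0],-0.2],
], squeeze=40)

```text
time_s: 3.35
ee_pos: [0.4716, -0.3228, 0.0148]
eef_rot: [3.141, 0.0, 1.225]
force: [-0.5, 1.5, 5.0]
grip_width: 0.0636
grip_force: 40.0
```

Call:
send_rows([
  [[0,0,-0.3],[0,0,0],-0.2],
  [[0,0,-0.7],[0,0,0],-0.2],
  [[0,0,-0.9],[0,0,0],-0.2],
  [[0,0,-0.9],[0,0,0],-0.2],
  [[0,0,-0.6],[0,0,0],-0.2],
  [[0,0,0],[0,0,0],-0.2],
])

```text
time_s: 3.95
ee_pos: [0.4722, -0.3233, 0.1189]
eef_rot: [3.138, 0.001, 1.225]
force: [1.0, -0.3, -4.1]
grip_width: 0.0634
grip_force: 40.0
```

Run:
```python
from h import *
o=get_obs(); print(o["ee_pos"],o["eef_rot"],o["grip_width"],o["force"])
plan([.479,-.11,.12],1.593,9)
```

```text
[ 0.47219283 -0.32325669  0.11891053] [3.13782659e+00 1.25496003e-03 1.22483682e+00] 0.06336211040096179 [ 0.97553677 -0.25864064 -4.12628878]
[[0.75,-0.24,-0],[0,0,-0.34],1],[[0.76,-0.21,-0],[0,0,-0.34],1],[[0.77,-0.18,-0.01],[0,0,-0.34],1],[[0.78,-0.15,-0],[0,0,-0.34],1],[[0.78,-0.12,-0.01],[0,0,-0.34],1],[[0.79,-0.09,-0],[0,0,-0.34],1],[[0.79,-0.06,-0.01],[0,0,-0.34],1],[[0.79,-0.02,-0],[0,0,-0.34],1],[[0.78,0.01,-0.01],[0,0,-0.35],1],
```

Call:
send_rows([
  [[0.5,-0.16,0],[0,0,-0.34],-0.2],
  [[0.76,-0.21,0],[0,0,-0.34],-0.2],
  [[0.77,-0.18,0],[0,0,-0.34],-0.2],
  [[0.78,-0.15,0],[0,0,-0.34],-0.2],
  [[0.78,-0.12,0],[0,0,-0.34],-0.2],
  [[0.79,-0.09,0],[0,0,-0.34],-0.2],
  [[0.79,-0.06,0],[0,0,-0.34],-0.2],
  [[0.79,-0.02,0],[0,0,-0.34],-0.2],
  [[0.78,0,0],[0,0,-0.35],-0.2],
  [[0.25,-0.08,0],[0,0,0],-0.2],
  [[0,0,0],[0,0,0],-0.2],
  [[0,0,0],[0,0,0],-0.2],
])

```text
time_s: 5.15
ee_pos: [0.4749, -0.1102, 0.1159]
eef_rot: [-3.141, -0.0, 1.593]
force: [1.0, -0.2, -3.5]
grip_width: 0.064
grip_force: 40.0
```

Run:
```python
from h import *
o=get_obs(); print(o["ee_pos"],o["eef_rot"],o["time_s"])
c=camera("wrist"); save(c,"w2.png"); W=cloud(c); np.savez("w2.npz",W=W,px=c["pixels"],o=np.r_[o["ee_pos"],o["eef_rot"]])
```

```text
[ 0.47488656 -0.11021811  0.11590428] [-3.14087416e+00 -6.56417395e-05  1.59303139e+00] 5.15
```

View pics/w2.png

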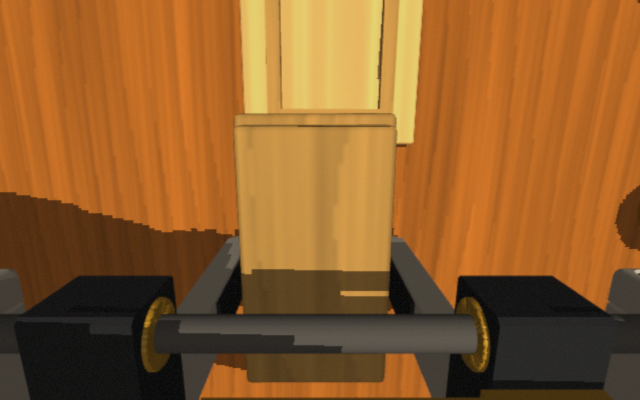

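The view shows the box in the fingers at (236..396, 113..380), with the base and nest ahead at (242..422, 0..143). I'll measure both in tool axes.

Run:
```python
from h import *
f=np.load("w2.npz"); W=f["W"]; o=f["o"]; y=o[5]
P=W.reshape(-1,3); ok=~np.isnan(P[:,0])
d=P-o[:3]; T=np.c_[d[:,0]*np.cos(y)+d[:,1]*np.sin(y), d[:,0]*np.sin(y)-d[:,1]*np.cos(y), P[:,2]]*1000
V=np.tile(np.arange(400)[:,None],(1,640)).ravel();U=np.tile(np.arange(640),400)
w=(U>200)&(U<460)&ok
lid=w&(V<262)&(T[:,2]>150); 
a=T[lid]; print("lid",lid.sum(),cv2.minAreaRect(a[:,:2].astype(np.float32)),a[:,:2].min(0),a[:,:2].max(0))
A=np.c_[a[:,:2],np.ones(len(a))]; print("plane",np.linalg.lstsq(A,a[:,2],rcond=None)[0])
rim=w&(V<150)&(T[:,2]>125)&(T[:,2]<150); a=T[rim]; print("rim",len(a),a.min(0),a.max(0),np.median(a[:,2]))
for n,lo,hi in(("base",8,19),("rail",20,27)):
    m=w&(V<150)&(T[:,2]>lo)&(T[:,2]<hi); a=T[m]; print(n,len(a),np.median(a[:,2]),a.min(0),a.max(0))
    for x in range(80,200,20):
        q=a[abs(a[:,0]-x)<4][:,1]
        if len(q): 
            g=np.sort(q); k=np.argmax(np.diff(g)); print(x,g[0].round(1),g[-1].round(1),"gap",g[k].round(1),g[k+1].round(1))
```

```text
lid 23376 ((39.29834747314453, 0.2123260498046875), (61.9558219909668, 87.46882629394531), 0.16419488191604614) [  8.22716344 -43.60661692] [70.24993485 43.86223953]
plane [-1.25011897e-01 -2.10038144e-03  1.75726404e+02]
rim 194 [ 65.21242258 -31.99568958 147.66306598] [ 70.26027533  32.16039891 149.99928212] 149.56805474035966
base 16809 15.255285826244304 [ 48.19509977 -54.11111856  11.51758568] [148.39736276  76.57513983  18.97641409]
80 -53.6 75.7 gap 47.1 58.8
100 -53.5 76.6 gap 47.3 58.9
120 -53.7 76.4 gap -36.0 -24.8
140 -53.8 76.4 gap 47.6 59.0
rail 3717 23.218648641143158 [ 70.61978204 -35.14314289  20.01140683] [146.11896637  57.57765268  25.96841282]
80 -35.1 57.0 gap -24.8 46.9
100 -34.5 57.2 gap -24.9 46.9
120 -34.6 57.5 gap -24.7 47.0
140 -34.6 57.4 gap -24.5 47.1
```

```bash
cat > fit.py <<'E'
from h import *
def toolpts(W,o):
    y=o[5]; P=W.reshape(-1,3); d=P-o[:3]
    return np.c_[d[:,0]*np.cos(y)+d[:,1]*np.sin(y), d[:,0]*np.sin(y)-d[:,1]*np.cos(y), P[:,2]]*1000
def lid(T,zlo,vmax=262):
    V=np.tile(np.arange(400)[:,None],(1,640)).ravel();U=np.tile(np.arange(640),400)
    m=(V<vmax)&(abs(U-318)<70)&(T[:,2]>zlo); a=T[m]
    for _ in range(4):
        A=np.c_[a[:,:2],np.ones(len(a))]; k=np.linalg.lstsq(A,a[:,2],rcond=None)[0]; r=a[:,2]-A@k; a2=a[abs(r)<max(1.,1.5*np.std(r))]; 
        a=a2
    print("lid plane",k,len(a),"x",a[:,0].min(),a[:,0].max(),"y",a[:,1].min(),a[:,1].max()); return k
if __name__=="__main__":
    f=np.load("w2.npz"); T=toolpts(f["W"],f["o"]); k=lid(T,150)
    D=T.reshape(400,640,3)
    for v in list(range(100,131,2))+[160,200,250,262]: print(v,D[v,300].round(1),D[v,340].round(1))
E
python3 fit.py
```

```text
lid plane [-1.53373286e-03 -1.35121585e-03  1.71957875e+02] 16820 x 17.092445695094852 66.26112623786688 y -24.39943588233885 26.470008791251963
100 [ 80.1 -11.3  15.9] [80.1 18.5 15.5]
102 [ 78.7 -11.4  15.3] [78.7 18.6 13.7]
104 [ 77.2 -11.4  16.7] [77.2 18.5 16.1]
106 [ 75.8 -11.4  15.1] [75.8 18.6 14.5]
108 [ 74.4 -11.5  14.8] [74.3 18.6 15.9]
110 [ 72.8 -11.1  23.3] [72.8 18.1 23.2]
112 [ 71.4 -11.1  23.3] [71.4 18.1 23. ]
114 [ 69.9  -5.9 150.6] [ 69.8   9.8 150. ]
116 [ 69.1  -5.9 150.4] [ 69.1   9.8 150.4]
118 [ 68.4  -5.8 152.2] [ 68.3   9.8 149.9]
120 [ 67.6  -5.8 151.7] [ 67.6   9.7 152.2]
122 [ 66.8  -5.8 151.9] [ 66.8   9.6 152.8]
124 [ 66.1  -5.9 151.2] [ 66.1   9.7 151.7]
126 [ 65.9  -5.1 170.6] [ 65.9   8.4 171. ]
128 [ 65.3  -5.  171.5] [ 65.2   8.4 171.1]
130 [ 64.6  -5.1 171.1] [ 64.6   8.4 171.4]
160 [ 54.6  -5.1 172.2] [ 54.6   8.5 172.1]
200 [ 40.4  -5.3 171.8] [ 40.4   8.8 171.8]
250 [ 22.1  -5.5 172.9] [ 21.9   9.  172.4]
262 [ 17.   -5.6 171.7] [ 17.    9.1 171.7]
```

The box is level in the grip, its centre 15 mm ahead of the TCP and its underside at about 101 mm. The nest centre is at tool (132.8, 11.1), so I need to move x +117.8 mm and y +11 mm, then go down.

Call:
send_rows([
  [[0.4,0.07,0],[0,0,0],-0.2],
  [[0.7,0.1,0],[0,0,0],-0.2],
  [[0.9,0.1,0],[0,0,0],-0.2],
  [[0.9,0.1,0],[0,0,0],-0.2],
  [[0.7,0,0],[0,0,0],-0.2],
  [[0.33,0,0],[0,0,0],-0.2],
  [[0,0,0.5],[0,0,0],-0.2],
  [[0,0,0.8],[0,0,0],-0.2],
  [[0,0,0.7],[0,0,0],-0.2],
  [[0,0,0.3],[0,0,0],-0.2],
  [[0,0,0],[0,0,0],-0.2],
])

```text
time_s: 6.3
ee_pos: [0.4832, 0.0079, 0.0465]
eef_rot: [-3.14, -0.0, 1.593]
force: [-0.0, 0.4, -3.2]
grip_width: 0.0638
grip_force: 40.0
```

Run:
```python
from fit import *
o=get_obs(); p=np.r_[o["ee_pos"],o["eef_rot"]]; print(p,o["force"])
d=p[:3]-[0.47488656,-0.11021811,0.11590428]; y=1.593
print("moved",d[0]*np.cos(y)+d[1]*np.sin(y), d[0]*np.sin(y)-d[1]*np.cos(y),d[2])
c=camera("wrist"); save(c,"w3.png"); W=cloud(c); T=toolpts(W,p); lid(T,90,240)
V=np.tile(np.arange(400)[:,None],(1,640)).ravel();U=np.tile(np.arange(640),400)
D=T.reshape(400,640,3)
for u in(300,340): 
    col=D[:,u]; r=[(v,*col[v].round(1)) for v in range(20,140,6)]; print(*r,sep="\n")
```

```text
[ 4.83157353e-01  7.93845876e-03  4.65399581e-02 -3.13959057e+00
 -1.31497063e-04  1.59265122e+00] [-0.0221577   0.4250257  -3.21394062]
moved 0.11794381728377333 0.010892048512032803 -0.06936432187932366
lid plane [-2.11129423e-03 -2.70430118e-03  1.02624392e+02] 14074 x 25.63094333795038 66.29136992004425 y -23.91754961501515 26.250524891851512
(20, np.float64(96.0), np.float64(-4.2), np.float64(113.2))
(26, np.float64(114.7), np.float64(-7.9), np.float64(20.2))
(32, np.float64(111.6), np.float64(-7.9), np.float64(21.1))
(38, np.float64(109.0), np.float64(-8.0), np.float64(19.5))
(44, np.float64(105.9), np.float64(-8.0), np.float64(20.6))
(50, np.float64(103.0), np.float64(-8.1), np.float64(20.2))
(56, np.float64(100.0), np.float64(-8.1), np.float64(20.2))
(62, np.float64(97.6), np.float64(-8.3), np.float64(15.6))
(68, np.float64(94.6), np.float64(-8.4), np.float64(14.5))
(74, np.float64(91.4), np.float64(-8.4), np.float64(15.5))
(80, np.float64(88.2), np.float64(-8.4), np.float64(15.9))
(86, np.float64(85.1), np.float64(-8.5), np.float64(15.3))
(92, np.float64(81.5), np.float64(-8
[... 932 characters left out ...]
at64(94.6), np.float64(13.7), np.float64(14.7))
(74, np.float64(91.3), np.float64(13.7), np.float64(15.8))
(80, np.float64(88.2), np.float64(13.7), np.float64(15.7))
(86, np.float64(85.1), np.float64(13.8), np.float64(15.3))
(92, np.float64(81.4), np.float64(13.3), np.float64(24.0))
(98, np.float64(78.3), np.float64(13.4), np.float64(23.2))
(104, np.float64(75.2), np.float64(13.4), np.float64(23.2))
(110, np.float64(72.1), np.float64(14.0), np.float64(15.6))
(116, np.float64(69.1), np.float64(9.7), np.float64(81.7))
(122, np.float64(66.8), np.float64(9.7), np.float64(82.9))
(128, np.float64(65.3), np.float64(8.5), np.float64(102.6))
(134, np.float64(63.3), np.float64(8.5), np.float64(102.0))
```

View pics/w3.png

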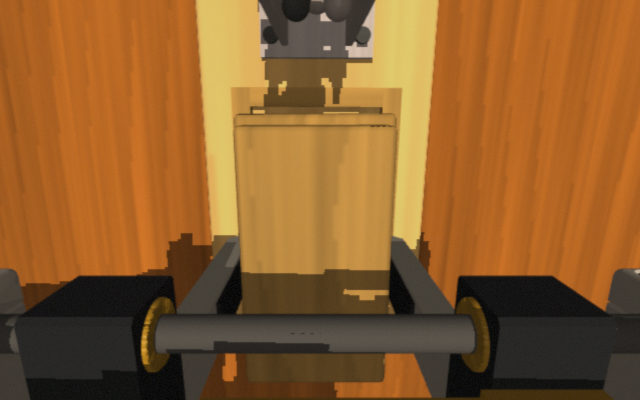

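The view shows the box centred over the nest: rail outer edges at columns 232..402, box at 235..396, and a far gap of about 4 mm. The underside is at about 32 mm, so 16.5 mm remain.

Call:
send_rows([
  [[0,0,0.2],[0,0,0],-0.2],
  [[0,0,0.2],[0,0,0],-0.2],
  [[0,0,0.1],[0,0,0],-0.2],
  [[0,0,0.03],[0,0,0],-0.2],
  [[0,0,0],[0,0,0],-0.2],
])

```text
time_s: 6.85
ee_pos: [0.4837, 0.0081, 0.0314]
eef_rot: [-3.142, -0.0, 1.593]
force: [0.3, 0.2, -3.1]
grip_width: 0.0639
grip_force: 40.0
```

Call:
send_rows([
  [[0,0,0.03],[0,0,0],-0.2],
  [[0,0,0.02],[0,0,0],-0.2],
  [[0,0,0],[0,0,0],-0.2],
])

```text
time_s: 7.15
ee_pos: [0.4837, 0.0082, 0.03]
eef_rot: [3.142, 0.0, 1.593]
force: [-0.3, 0.0, -3.3]
grip_width: 0.0639
grip_force: 40.0
```

Call:
send_rows([
  [[0,0,0.02],[0,0,0],-0.2],
  [[0,0,0.02],[0,0,0],-0.2],
  [[0,0,0],[0,0,0],-0.2],
])

```text
time_s: 7.45
ee_pos: [0.4837, 0.0082, 0.0297]
eef_rot: [3.141, 0.0, 1.593]
force: [-6.4, -0.7, 13.6]
grip_width: 0.0639
grip_force: 40.0
```

Contact at the floor height (0.0297 − 0.0148 = 14.9 mm). I release and rise.

Call:
send_rows([
  [[0,0,0],[0,0,0],0.7],
  [[0,0,0],[0,0,0],0.7],
  [[0,0,0],[0,0,0],0.7],
  [[0,0,0],[0,0,0],0.7],
  [[0,0,-0.4],[0,0,0],0.7],
  [[0,0,-0.8],[0,0,0],0.7],
  [[0,0,-1],[0,0,0],0.7],
  [[0,0,-1],[0,0,0],0.7],
  [[0,0,-1],[0,0,0],0.7],
  [[0,0,-0.8],[0,0,0],0.7],
  [[0,0,-0.3],[0,0,0],0.7],
  [[0,0,0],[0,0,0],0.7],
])

```text
time_s: 8.65
ee_pos: [0.484, 0.0082, 0.1888]
eef_rot: [3.139, 0.0, 1.593]
force: [0.0, -0.9, -1.1]
grip_width: 0.0799
grip_force: 0.0
```

Run:
```python
from fit import *
o=get_obs(); p=np.r_[o["ee_pos"],o["eef_rot"]]; print(p,o["force"])
c=camera("wrist"); save(c,"w4.png"); W=cloud(c); T=toolpts(W,p)
np.savez("w4.npz",W=W,o=p); D=T.reshape(400,640,3)
V=np.tile(np.arange(400)[:,None],(1,640)).ravel();U=np.tile(np.arange(640),400)
w=(abs(U-318)<130)&(V<300)&(abs(T[:,1])<45)
for n,lo,hi in(("lid",80,90),("rim",60,70),("rail",20,27)):
    a=T[w&(T[:,2]>lo)&(T[:,2]<hi)&(T[:,0]<90)]; 
    if len(a): print(n,len(a),np.median(a[:,2]),a.min(0).round(1),a.max(0).round(1),cv2.minAreaRect(a[:,:2].astype(np.float32)))
```

```text
[4.83969587e-01 8.15728103e-03 1.88838318e-01 3.13945566e+00
 1.57856148e-04 1.59322345e+00] [ 0.04670061 -0.92833823 -1.13438569]
lid 8760 85.69715703849347 [-35.7 -28.2  82.1] [66.3 27.9 88.2] ((15.323890686035156, -0.13287925720214844), (56.06095504760742, 101.97303009033203), 89.9180679321289)
rim 962 64.87257627034163 [-39.2 -32.2  62.3] [70.  32.  67.8] ((15.389522552490234, -0.13545608520507812), (109.2068099975586, 64.15007781982422), 0.027312196791172028)
rail 3452 23.257907687352365 [-54.1 -45.   20.3] [83.5 45.  26.1] ((14.682998657226562, -0.00384521484375), (89.987060546875, 137.59304809570312), 89.9979248046875)
```

View pics/w4.png

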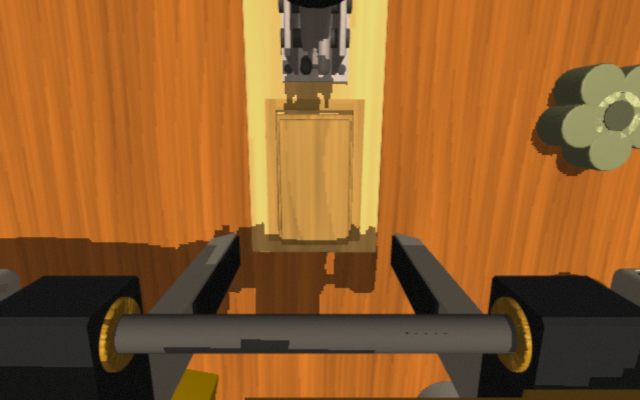

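The box sits in the nest, centred to about 0.5 mm. The rim is at 64.9 mm, so it rests on the floor, and the lid at 85.7 mm is still 8.7 mm proud. The open handle grip is at about 229.7 mm along tool x. I go up and over the clamp.

Call:
send_rows([
  [[0,0,-0.5],[0,0,0],0.3],
  [[0,0,-1],[0,0,0],0.3],
  [[0,0,-1],[0,0,0],0.3],
  [[0.3,0,-0.6],[0,0,0],0.3],
  [[0.9,0,0],[0,0,0],0.3],
  [[1,0,0],[0,0,0],0.3],
  [[1,0,0],[0,0,0],0.3],
  [[1,0,0],[0,0,0],0.3],
  [[1,0,0],[0,0,0],0.3],
  [[1,0,0],[0,0,0],0.3],
  [[0.9,0,0],[0,0,0],0.3],
  [[0.56,0,0],[0,0,0],0.3],
])

```text
time_s: 9.9
ee_pos: [0.478, 0.2394, 0.279]
eef_rot: [-3.139, 0.001, 1.594]
force: [-0.1, -0.2, -0.0]
grip_width: 0.0611
grip_force: 0.0
```

Call:
send_rows([
  [[0,0,0],[0,0,0],0.3],
  [[0,0,0],[0,0,0],0.3],
])

```text
time_s: 10.1
ee_pos: [0.4785, 0.2374, 0.28]
eef_rot: [-3.14, 0.001, 1.593]
force: [0.2, 0.1, 0.5]
grip_width: 0.0616
grip_force: 0.0
```

Run:
```python
from fit import *
o=get_obs(); p=np.r_[o["ee_pos"],o["eef_rot"]]; print(p,o["force"])
M=np.array([.4836,.0230]); a=np.array([-.0223,.99975]); b=np.array([.99975,.0223])
print("press xy of TCP",(p[:2]-M)@b,(p[:2]-M)@a)
c=camera("wrist"); save(c,"w5.png"); W=cloud(c); T=toolpts(W,p)
for n in ("top","scene"):
    pass
V=np.tile(np.arange(400)[:,None],(1,640)).ravel()
m=(V<300)&(T[:,2]>110)&(T[:,2]<190)&(abs(T[:,1])<25)&(T[:,0]<40)&(T[:,0]>-60)
h=T[m]; print(len(h)); 
for z in range(120,190,10):
    q=h[abs(h[:,2]-z)<3]
    if len(q): print(z,q.min(0).round(1),q.max(0).round(1))
```

```text
[ 4.78467512e-01  2.37352183e-01  2.80016886e-01 -3.14049473e+00
  6.59241371e-04  1.59340803e+00] [0.17284219 0.05428183 0.52214765]
press xy of TCP -0.0003511507196324046 0.21441304967546138
2311
140 [-59.9  -7.1 139.1] [-54.4   8.1 142.8]
150 [-50.6 -11.2 149.8] [-40.1  12.3 153. ]
160 [-44.6 -11.  157. ] [-23.7  12.8 163. ]
170 [-26.7 -10.8 167.1] [ 25.6  12.9 173. ]
180 [-10.6 -10.7 177. ] [ 24.9  13.1 183. ]
```

View pics/w5.png

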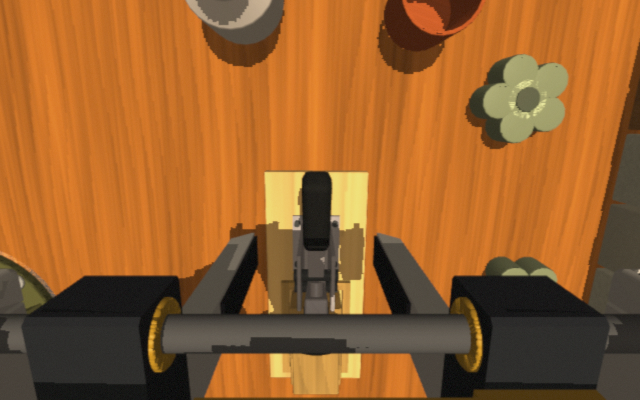

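The handle's black grip is at (317,210), centred between the fingers (1 mm off), with its tip 26 mm ahead as expected. I lower and pinch.

Call:
send_rows([
  [[0,0.03,0.4],[0,0,0],0.3],
  [[0,0,0.9],[0,0,0],0.3],
  [[0,0,1],[0,0,0],0.3],
  [[0,0,0.9],[0,0,0],0.3],
  [[0,0,0.7],[0,0,0],0.3],
  [[0,0,0.4],[0,0,0],0.3],
  [[0,0,0.07],[0,0,0],0.3],
  [[0,0,0],[0,0,0],0.3],
], squeeze=15)

```text
time_s: 10.95
ee_pos: [0.4797, 0.2377, 0.15]
eef_rot: [3.141, -0.0, 1.593]
force: [-0.1, 0.0, 0.0]
grip_width: 0.0614
grip_force: 0.0
```

Call:
send_rows([
  [[0,0,0],[0,0,0],-1],
  [[0,0,0],[0,0,0],-1],
  [[0,0,0],[0,0,0],-1],
  [[0,0,0],[0,0,0],-1],
  [[0,0,0],[0,0,0],-1],
], squeeze=15)

```text
time_s: 11.45
ee_pos: [0.4794, 0.238, 0.1498]
eef_rot: [3.141, -0.0, 1.593]
force: [-0.0, 0.4, 0.8]
grip_width: 0.0243
grip_force: 0.0
```

Run:
```python
from h import *
f=np.r_[np.linspace(1.05,-.20,15)]
y=105*np.sin(f); z=105*np.cos(f)
print(np.c_[np.diff(y),-np.diff(z)].round(1)/30); print(y[-1]-y[0],z[-1]-z[0],get_obs()["ee_pos"])
```

```text
[[-0.16666667 -0.26333333]
 [-0.19       -0.24666667]
 [-0.21       -0.23      ]
 [-0.23       -0.21      ]
 [-0.25       -0.19      ]
 [-0.26333333 -0.16666667]
 [-0.28       -0.14      ]
 [-0.29       -0.11666667]
 [-0.3        -0.09      ]
 [-0.30666667 -0.06333333]
 [-0.31       -0.03666667]
 [-0.31333333 -0.00666667]
 [-0.31333333  0.02      ]
 [-0.31        0.05      ]]
-111.93971842085321 50.66203064469904 [0.47943165 0.23796742 0.14978041]
```

Call:
send_rows([
  [[0,0,0],[0,0,0],-1],
  [[0,0,0],[0,0,0],-1],
  [[-0.17,0,-0.26],[0,0,0],-1],
  [[-0.19,0,-0.25],[0,0,0],-1],
  [[-0.21,0,-0.23],[0,0,0],-1],
  [[-0.23,0,-0.21],[0,0,0],-1],
  [[0,0,0],[0,0,0],-1],
])

```text
time_s: 12.15
ee_pos: [0.4798, 0.2128, 0.1792]
eef_rot: [-3.141, 0.0, 1.592]
force: [-5.2, -3.6, 3.8]
grip_width: 0.0238
grip_force: 15.0
```

Following well at low force, so I continue to past centre.

Call:
send_rows([
  [[-0.25,0,-0.19],[0,0,0],-1],
  [[-0.26,0,-0.17],[0,0,0],-1],
  [[-0.28,0,-0.14],[0,0,0],-1],
  [[-0.29,0,-0.12],[0,0,0],-1],
  [[-0.3,0,-0.09],[0,0,0],-1],
  [[-0.31,0,-0.06],[0,0,0],-1],
  [[0,0,0],[0,0,0],-1],
])

```text
time_s: 12.85
ee_pos: [0.4807, 0.162, 0.2018]
eef_rot: [-3.141, 0.0, 1.592]
force: [-7.9, -1.8, 1.9]
grip_width: 0.0238
grip_force: 15.0
```

Call:
send_rows([
  [[-0.31,0,-0.04],[0,0,0],-1],
  [[-0.31,0,0],[0,0,0],-1],
  [[-0.31,0,0.02],[0,0,0],-1],
  [[-0.31,0,0.05],[0,0,0],-1],
  [[0,0,0],[0,0,0],-1],
  [[0,0,0],[0,0,0],-1],
  [[0,0,0],[0,0,0],-1],
])

```text
time_s: 13.55
ee_pos: [0.4814, 0.1252, 0.2011]
eef_rot: [-3.141, 0.001, 1.593]
force: [-9.1, -1.4, 5.3]
grip_width: 0.0235
grip_force: 15.0
```

Run:
```python
from fit import *
o=get_obs(); p=np.r_[o["ee_pos"],o["eef_rot"]]; print(p,o["force"],o["grip_force"])
M=np.array([.4836,.0230]); a=np.array([-.0223,.99975])
y=(p[:2]-M)@a-.1237; z=p[2]+.019-.1161; print("angle",1.05-np.arctan2(y,z),np.hypot(y,z))
c=camera("scene"); cv2.imwrite("pics/s6.png",cv2.resize(c["pixels"][120:250,250:410,::-1],(640,520))); W=cloud(c)
P=W.reshape(-1,3);P=P[~np.isnan(P[:,0])]; q=P[:,:2]-M-[.005,.001]; py=q@a; px=q@[.99975,.0223]
m=(abs(px)<.027)&(abs(py)<.05)&(P[:,2]>.06)&(P[:,2]<.1)
print(m.sum(),np.histogram(P[m,2],np.arange(.06,.1,.002)))
```

```text
[ 4.81409018e-01  1.25176330e-01  2.01074113e-01 -3.14080677e+00
  6.42129800e-04  1.59313547e+00] [-9.09289217 -1.37073942  5.32957113] 15.001794397830963
angle 1.2539116317644856 0.10617382604699227
497 (array([  3,  19,  23,   7,  17,  13,  30,  91, 139,  73,  14,   5,   5,
        18,  25,  12,   1,   1,   1,   0]), array([0.06 , 0.062, 0.064, 0.066, 0.068, 0.07 , 0.072, 0.074, 0.076,
       0.078, 0.08 , 0.082, 0.084, 0.086, 0.088, 0.09 , 0.092, 0.094,
       0.096, 0.098, 0.1  ]))
```

View pics/s6.png

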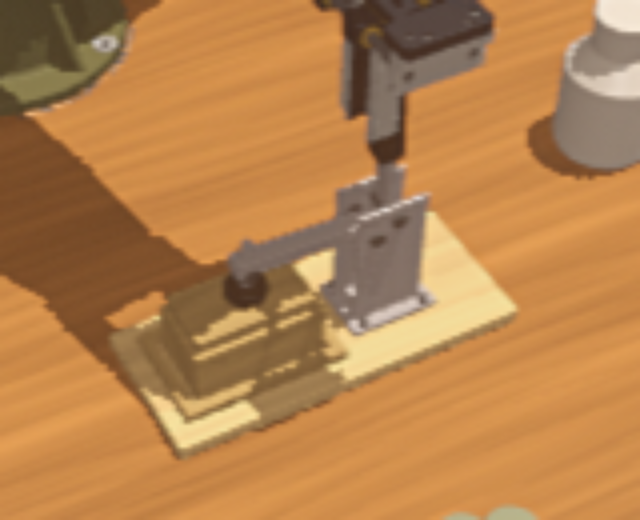

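The clamp is down with the foot on the lid at (245,290) in the crop. The lid top is at 77 mm (15 + 62), so fully home, and the handle angle is about 1.25. A small extra nudge will confirm the stop.

Call:
send_rows([
  [[-0.12,0,0.02],[0,0,0],-1],
  [[0,0,0],[0,0,0],-1],
  [[0,0,0],[0,0,0],-1],
  [[0,0,0],[0,0,0],-1],
])

```text
time_s: 14.0
ee_pos: [0.4815, 0.1219, 0.2005]
eef_rot: [-3.141, -0.0, 1.593]
force: [-10.4, -0.1, 3.9]
grip_width: 0.0236
grip_force: 15.0
```

Call:
send_rows([
  [[-0.12,0,0.03],[0,0,0],-1],
  [[0,0,0],[0,0,0],-1],
  [[0,0,0],[0,0,0],-1],
  [[0,0,0],[0,0,0],-1],
])

```text
time_s: 14.4
ee_pos: [0.4815, 0.1182, 0.1997]
eef_rot: [-3.141, 0.0, 1.593]
force: [-10.5, -1.2, 5.6]
grip_width: 0.0238
grip_force: 15.0
```

Run:
```python
from fit import *
M=np.array([.4836,.0230]); a=np.array([-.0223,.99975])
c=camera("scene"); im=c["pixels"]; cv2.imwrite("pics/s7.png",cv2.resize(im[120:220,290:390,::-1],(600,600),interpolation=cv2.INTER_CUBIC)); W=cloud(c)
P=W.reshape(-1,3);C=im.reshape(-1,3).astype(int);ok=~np.isnan(P[:,0])
q=P[:,:2]-M-[.005,.001]; py=q@a; px=q@[.99975,.0223]
m=ok&(abs(px)<.02)&(py>.07)&(py<.17)&(P[:,2]>.13)&(P[:,2]<.175)
for z in(.135,.142,.149,.156,.163,.170):
    k=m&(abs(P[:,2]-z)<.0035); print(z,k.sum(),py[k].min(),np.median(py[k]),py[k].max(),np.median(px[k]))
```

```text
0.135 14 0.10745210980476207 0.1172834100724243 0.12742961683191203 0.002950247907379088
0.142 8 0.11445648698935201 0.11600681124856733 0.12389413119372499 0.0012689250466103212
0.149 7 0.11458231008644836 0.11678879352066225 0.12296649761907115 0.00203531925346545
0.156 7 0.1139045833078101 0.11779750428936074 0.12202324845652558 0.0035143190786959223
0.163 4 0.1126013310559269 0.11593997845460419 0.12182188497408428 0.004473434756749947
0.17 11 0.1059694368569579 0.10871222754034796 0.1261759594108147 0.0059971629587324705
```

View pics/s7.png

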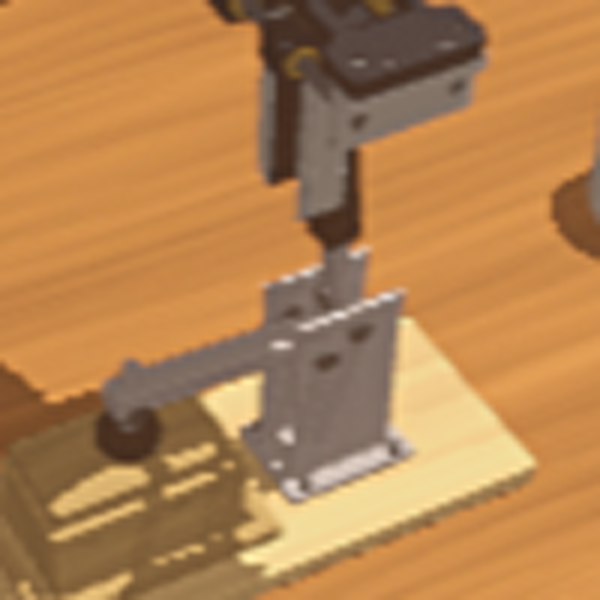

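The fingers now sit ahead of the handle (crop: finger at 320, grip at 335), so they are slipping at or near the stop. I squeeze harder and nudge once more to be sure.

Call:
send_rows([
  [[0.2,0,-0.02],[0,0,0],-1],
  [[0,0,0],[0,0,0],-1],
  [[0,0,0],[0,0,0],-1],
  [[-0.1,0,0.02],[0,0,0],-1],
  [[-0.1,0,0.02],[0,0,0],-1],
  [[0,0,0],[0,0,0],-1],
  [[0,0,0],[0,0,0],-1],
], squeeze=45)

```text
time_s: 15.15
ee_pos: [0.4816, 0.1189, 0.1995]
eef_rot: [-3.141, -0.001, 1.593]
force: [-12.9, 2.7, 9.7]
grip_width: 0.0234
grip_force: 45.0
```

Call:
send_rows([
  [[-0.15,0,0.03],[0,0,0],-1],
  [[-0.1,0,0.03],[0,0,0],-1],
])

```text
time_s: 15.35
ee_pos: [0.4817, 0.1112, 0.1978]
eef_rot: [-3.142, -0.001, 1.593]
force: [-13.3, 1.8, 11.4]
grip_width: 0.0232
grip_force: 45.0
```

Call:
send_rows([
  [[0,0,0],[0,0,0],-1],
  [[0,0,0],[0,0,0],-1],
])

```text
time_s: 15.55
ee_pos: [0.4817, 0.1109, 0.1977]
eef_rot: [-3.141, -0.0, 1.593]
force: [-12.6, 0.3, 9.0]
grip_width: 0.0232
grip_force: 45.0
```

Run:
```python
from fit import *
M=np.array([.4836,.0230]); a=np.array([-.0223,.99975])
for i in range(2):
    c=camera("scene"); W=cloud(c); P=W.reshape(-1,3);ok=~np.isnan(P[:,0])
    q=P[:,:2]-M-[.005,.001]; py=q@a; px=q@[.99975,.0223]
    m=ok&(abs(px)<.02)&(py>.07)&(py<.17)
    for z in(.142,.149,.156,.163,.170):
        k=m&(abs(P[:,2]-z)<.0035); print(z,k.sum(),py[k].min(),py[k].max())
print(get_obs()["ee_pos"],get_obs()["force"])
```

```text
0.142 8 0.11382633966496333 0.12325866053936646
0.149 9 0.11264247719510131 0.12333383943750106
0.156 7 0.11048137064325028 0.11913297766040726
0.163 4 0.11017376669028293 0.11791473913293506
0.17 12 0.10186202958144773 0.12202570752217268
0.142 10 0.1134727162616254 0.12286356645425757
0.149 9 0.11319697749377684 0.12260273309102852
0.156 7 0.11166455262320965 0.1181445275059737
0.163 3 0.11437623877717604 0.11772260136345444
0.17 10 0.10152516653524617 0.12510652319757823
[0.48174234 0.11095307 0.19770237] [-13.04836696  -0.77395079   9.13820401]
```

The bar now lines up with the 1.24 rad stop; the fingers slipped about 16 mm ahead. I release, let the toggle hold by itself, and recentre on the grip.

Call:
send_rows([
  [[0,0,0],[0,0,0],0.1],
  [[0,0,0],[0,0,0],0.1],
  [[0,0,0],[0,0,0],0.1],
  [[0.25,0,-0.04],[0,0,0],0.1],
  [[0.28,0,-0.04],[0,0,0],0.1],
  [[0,0,0],[0,0,0],0.1],
], squeeze=20)

```text
time_s: 16.25
ee_pos: [0.4819, 0.1283, 0.1991]
eef_rot: [3.141, -0.0, 1.594]
force: [-0.1, -0.6, 0.3]
grip_width: 0.0519
grip_force: 0.0
```

Run:
```python
from fit import *
o=get_obs(); p=np.r_[o["ee_pos"],o["eef_rot"]]; print(p[:3],o["force"],o["grip_width"])
M=np.array([.4836,.0230]); a=np.array([-.0223,.99975]); print("press y",(p[:2]-M)@a,"x",(p[:2]-M)@[.99975,.0223])
c=camera("scene"); W=cloud(c); P=W.reshape(-1,3);ok=~np.isnan(P[:,0])
q=P[:,:2]-M-[.005,.001]; py=q@a; px=q@[.99975,.0223]
m=ok&(abs(px)<.02)&(py>.07)&(py<.17)
for z in(.142,.149,.156,.163):
    k=m&(abs(P[:,2]-z)<.0035); print(z,k.sum(),py[k].min(),py[k].max())
cv2.imwrite("pics/s8.png",cv2.resize(c["pixels"][120:220,290:390,::-1],(600,600),interpolation=cv2.INTER_CUBIC))
c=camera("wrist"); T=toolpts(cloud(c),p); h=T[(abs(T[:,1])<30)&(T[:,2]>180)&(T[:,2]<260)&(abs(T[:,0])<50)]; print(len(h));
```

```text
[0.48193254 0.12834291 0.19905367] [-0.14812229 -0.57503657  0.32721952] 0.05188532191443897
press y 0.10535376208096678 x 0.0006821055078282739
0.142 9 0.11292656390462479 0.1235520044383567
0.149 8 0.11179083709978416 0.1224856355806631
0.156 5 0.11118559134607271 0.11695363583401633
0.163 4 0.11027077236847874 0.11851921776971039
8100
```

View pics/s8.png

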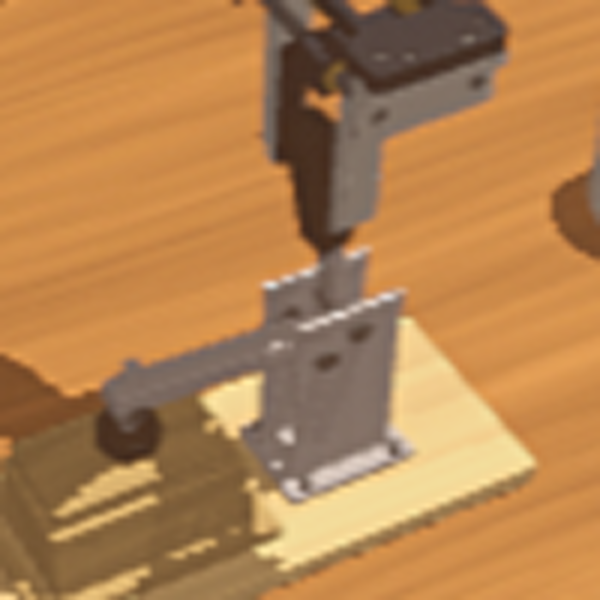

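The clamp stays shut by itself, with the handle leaning towards the nest and no finger force. I now pinch again and swing it back open along the same arc.

Call:
send_rows([
  [[0,0,0],[0,0,0],-1],
  [[0,0,0],[0,0,0],-1],
  [[0,0,0],[0,0,0],-1],
  [[0,0,0],[0,0,0],-1],
  [[0.31,0,-0.05],[0,0,0],-1],
  [[0.31,0,-0.02],[0,0,0],-1],
  [[0.31,0,0],[0,0,0],-1],
  [[0.31,0,0.04],[0,0,0],-1],
  [[0.31,0,0.06],[0,0,0],-1],
  [[0.3,0,0.09],[0,0,0],-1],
  [[0,0,0],[0,0,0],-1],
], squeeze=30)

```text
time_s: 17.45
ee_pos: [0.4803, 0.1831, 0.1955]
eef_rot: [-3.141, 0.001, 1.594]
force: [-4.0, -0.8, 5.3]
grip_width: 0.0238
grip_force: 30.0
```

Call:
send_rows([
  [[0.29,0,0.12],[0,0,0],-1],
  [[0.28,0,0.14],[0,0,0],-1],
  [[0.26,0,0.17],[0,0,0],-1],
  [[0.25,0,0.19],[0,0,0],-1],
  [[0.23,0,0.21],[0,0,0],-1],
  [[0.21,0,0.23],[0,0,0],-1],
  [[0.19,0,0.25],[0,0,0],-1],
  [[0.17,0,0.26],[0,0,0],-1],
  [[0,0,0],[0,0,0],-1],
  [[0,0,0],[0,0,0],-1],
])

```text
time_s: 18.45
ee_pos: [0.4794, 0.2412, 0.1494]
eef_rot: [3.14, -0.004, 1.594]
force: [-5.8, 13.2, 9.9]
grip_width: 0.0235
grip_force: 30.0
```

Call:
send_rows([
  [[0,0,0],[0,0,0],0.3],
  [[0,0,0],[0,0,0],0.3],
  [[0,0,0],[0,0,0],0.3],
  [[0,0,-0.3],[0,0,0],0.3],
  [[0,0,-0.8],[0,0,0],0.3],
  [[0,0,-1],[0,0,0],0.3],
  [[0,0,-1],[0,0,0],0.3],
  [[0,0,-0.8],[0,0,0],0.3],
  [[0,0,-0.4],[0,0,0],0.3],
  [[0,0,0],[0,0,0],0.3],
  [[0,0,0],[0,0,0],0.3],
])

```text
time_s: 19.55
ee_pos: [0.4791, 0.2389, 0.2761]
eef_rot: [-3.14, 0.001, 1.593]
force: [0.1, -0.6, -0.7]
grip_width: 0.0612
grip_force: 0.0
```

Run:
```python
from fit import *
o=get_obs(); p=np.r_[o["ee_pos"],o["eef_rot"]]; print(p,o["force"],o["grip_width"])
c=camera("wrist"); T=toolpts(cloud(c),p)
V=np.tile(np.arange(400)[:,None],(1,640)).ravel()
M=np.array([.4836,.0230]); a=np.array([-.0223,.99975]); T[:,0]+=1000*((p[:2]-M)@a)  # press y
h=T[(V<300)&(T[:,2]>130)&(T[:,2]<200)&(abs(T[:,1])<25)&(T[:,0]>150)&(T[:,0]<260)]
for y in range(160,245,10):
    q=h[abs(h[:,0]-y)<3]
    if len(q): print("handle y",y,"top z",np.median(q[:,2]).round(1))
e=1.05; 
for y in(180,200,220): print("expect open top",y,116.1+(y-123.7)/np.tan(e)+12/np.sin(e))
t=np.load("top0.npz"); c=camera("top"); W=cloud(c); 
for n,w in(("before",t["W"]),("now",W)):
    P=w[210:262,225:345].reshape(-1,3); P=P[P[:,2]>.13]; print(n,len(P),P.max(0).round(4),P.min(0).round(4))
P=W.reshape(-1,3); q=P[:,:2]-M+[.006,.002]; py=q@a; px=q@[.99975,.0223]
for lo,hi in((.072,.09),(.058,.07)):
    m=(abs(px)<.04)&(abs(py)<.065)&(P[:,2]>lo)&(P[:,2]<hi)
    print(m.sum(),np.median(P[m,2]), cv2.minAreaRect((np.c_[px,py][m]*1000).astype(np.float32)) if m.sum()>3 else "")
d=W[...,2]-t["W"][...,2]
for n,(u,v) in dict(yellow=(407,285),blue=(459,280),tin=(406,186),fa=(222,163),fb=(297,152),fc=(456,196),egg=(356,150),vase=(180,262),mug=(188,198)).items():
    print(n,np.nanmedian(abs(d[v-12:v+13,u-12:u+13])).round(4), np.nanmean(abs(d[v-20:v+21,u-20:u+21])>.015).round(3))
```

```text
[ 4.79144570e-01  2.38935698e-01  2.76118368e-01 -3.14037240e+00
  5.10022579e-04  1.59309139e+00] [ 0.12600223 -0.59447317 -0.72357591] 0.06121853404510324
handle y 160 top z 165.0
handle y 170 top z 174.1
handle y 180 top z 183.2
handle y 190 top z 192.7
handle y 200 top z 199.0
handle y 220 top z 199.1
expect open top 180 162.22886629696004
expect open top 200 173.70126023824488
expect open top 220 185.17365417952968
before 419 [0.4952 0.2596 0.2266] [0.459  0.111  0.1302]
now 740 [0.5291 0.2423 0.5886] [0.4241 0.0677 0.13  ]
586 0.0761447238654735 ((2.9150733947753906, -1.8763046264648438), (55.36104202270508, 98.88215637207031), 0.030712133273482323)
123 0.06351169426854932 ((3.097900390625, -1.515045166015625), (62.23689270019531, 106.42840576171875), 0.0018265941180288792)
yellow 0.0023 0.0
blue 0.0019 0.0
tin 0.002 0.0
fa 0.0022 0.0
fb 0.0022 0.0
fc 0.0021 0.0
egg 0.0022 0.0
vase 0.4128 0.836
mug 0.0028 0.303
```

The handle is only back to θ ≈ 0.22 because the fingers slipped on it. The lid is home (76 mm in the top view) and the box is in place. I shut the fingers and push the handle down from above to its open stop.

Call:
send_rows([
  [[-0.3,0,0],[0,0,0],-1],
  [[-0.23,0,0],[0,0,0],-1],
  [[0,0,0],[0,0,0],-1],
  [[0,0,0],[0,0,0],-1],
  [[0,0,0.5],[0,0,0],-1],
  [[0,0,0.7],[0,0,0],-1],
  [[0,0,0.5],[0,0,0],-1],
  [[0,0,0.3],[0,0,0],-1],
  [[0,0,0.3],[0,0,0],-1],
  [[0,0,0.3],[0,0,0],-1],
  [[0,0,0.2],[0,0,0],-1],
  [[0,0,0],[0,0,0],-1],
])

```text
time_s: 20.85
ee_pos: [0.4795, 0.2231, 0.1924]
eef_rot: [-3.141, 0.0, 1.593]
force: [-0.3, -0.2, 0.1]
grip_width: 0.0003
grip_force: 0.0
```

Call:
send_rows([
  [[0,0,0.15],[0,0,0],-1],
  [[0,0,0.1],[0,0,0],-1],
  [[0,0,0],[0,0,0],-1],
])

```text
time_s: 21.15
ee_pos: [0.4796, 0.2232, 0.1853]
eef_rot: [-3.141, 0.0, 1.593]
force: [0.5, 0.9, -0.6]
grip_width: 0.0005
grip_force: 0.0
```

Call:
send_rows([
  [[0,0,0.1],[0,0,0],-1],
  [[0,0,0.1],[0,0,0],-1],
  [[0,0,0],[0,0,0],-1],
])

```text
time_s: 21.45
ee_pos: [0.4797, 0.2232, 0.1794]
eef_rot: [-3.141, 0.0, 1.593]
force: [0.1, 0.2, 1.4]
grip_width: 0.0005
grip_force: 0.2
```

Call:
send_rows([
  [[0,0,0.08],[0,0,0],-1],
  [[0,0,0],[0,0,0],-1],
])

```text
time_s: 21.65
ee_pos: [0.48, 0.2235, 0.1784]
eef_rot: [3.14, -0.001, 1.593]
force: [-3.5, -1.4, 10.2]
grip_width: 0.0002
grip_force: 4.8
```

Reaction at 178 mm, which matches the expected open stop. I rise clear and check.

Call:
send_rows([
  [[0,0,-0.3],[0,0,0],-1],
  [[0,0,-0.8],[0,0,0],-1],
  [[0,0,-1],[0,0,0],-1],
  [[0,0,-1],[0,0,0],-1],
  [[0,0,-0.6],[0,0,0],-1],
  [[0,0,0],[0,0,0],-1],
  [[0,0,0],[0,0,0],-1],
])

```text
time_s: 22.35
ee_pos: [0.4796, 0.2231, 0.2875]
eef_rot: [-3.141, 0.0, 1.593]
force: [0.5, -0.1, -0.8]
grip_width: 0.0006
grip_force: 0.0
```

```bash
cat > chk.py <<'E'
from fit import *
o=get_obs(); p=np.r_[o["ee_pos"],o["eef_rot"]]; print(p[:3],o["force"],o["time_s"])
c=camera("wrist"); T=toolpts(cloud(c),p)
V=np.tile(np.arange(400)[:,None],(1,640)).ravel()
M=np.array([.4836,.0230]); a=np.array([-.0223,.99975]); T[:,0]+=1000*((p[:2]-M)@a)
h=T[(V<300)&(T[:,2]>120)&(T[:,2]<215)&(abs(T[:,1])<10)&(T[:,0]>170)&(T[:,0]<260)]
ys=np.arange(180,236,6); z=[np.median(h[abs(h[:,0]-y)<3][:,2]) for y in ys]; print(np.c_[ys,z].round(1).tolist())
for e in(1.05,.95,.9): print(e,[round(116.1+(y-123.7)/np.tan(e)+12/np.sin(e),1) for y in ys])
E
python3 chk.py
```

```text
[0.47955121 0.22314777 0.28751672] [ 0.50772806 -0.13254005 -0.79658833] 22.35
[[180.0, 162.2], [186.0, 165.5], [192.0, 168.9], [198.0, 172.3], [204.0, 175.8], [210.0, 179.4], [216.0, 182.9], [222.0, 186.4], [228.0, 188.4], [234.0, 184.8]]
1.05 [np.float64(162.2), np.float64(165.7), np.float64(169.1), np.float64(172.6), np.float64(176.0), np.float64(179.4), np.float64(182.9), np.float64(186.3), np.float64(189.8), np.float64(193.2)]
0.95 [np.float64(171.1), np.float64(175.4), np.float64(179.7), np.float64(184.0), np.float64(188.3), np.float64(192.6), np.float64(196.9), np.float64(201.1), np.float64(205.4), np.float64(209.7)]
0.9 [np.float64(176.1), np.float64(180.9), np.float64(185.6), np.float64(190.4), np.float64(195.1), np.float64(199.9), np.float64(204.7), np.float64(209.4), np.float64(214.2), np.float64(218.9)]
```

The handle matches fully open to 0.3 mm. A last check over the box with the wrist camera.

Call:
send_rows([
  [[-0.4,0,-0.2],[0,0,0],-1],
  [[-0.8,0,0],[0,0,0],-1],
  [[-1,0,0],[0,0,0],-1],
  [[-1,0,0],[0,0,0],-1],
  [[-1,0,0],[0,0,0],-1],
  [[-1,0,0],[0,0,0],-1],
  [[-1,0,0],[0,0,0],-1],
  [[-0.8,0,0],[0,0,0],-1],
  [[-0.2,0,0],[0,0,0],-1],
  [[0,0,0],[0,0,0],-1],
  [[0,0,0],[0,0,0],-1],
])

```text
time_s: 23.5
ee_pos: [0.4845, 0.0077, 0.2941]
eef_rot: [-3.141, -0.0, 1.593]
force: [-0.2, 0.9, -0.2]
grip_width: 0.0006
grip_force: 0.0
```

Run:
```python
from fit import *
o=get_obs(); p=np.r_[o["ee_pos"],o["eef_rot"]]; print(p[:3],o["force"],o["time_s"])
c=camera("wrist"); T=toolpts(cloud(c),p)
V=np.tile(np.arange(400)[:,None],(1,640)).ravel()
w=(V<300)&(abs(T[:,1])<50)&(T[:,0]<95)&(T[:,0]>-70)
for n,lo,hi in(("lid",72,90),("rim",60,69),("rail",20,27)):
    a=T[w&(T[:,2]>lo)&(T[:,2]<hi)]; print(n,len(a),np.median(a[:,2]),cv2.minAreaRect(a[:,:2].astype(np.float32)))
t=np.load("top0.npz"); d=cloud(camera("top"))[...,2]-t["W"][...,2]
for n,(u,v) in dict(tin=(406,186),vase=(180,262),mug=(188,198),egg=(356,150)).items():
    print(n,np.nanmedian(abs(d[v-12:v+13,u-12:u+13])).round(4), np.nanmean(abs(d[v-20:v+21,u-20:u+21])>.015).round(3))
```

```text
[0.48445072 0.00770693 0.29409338] [-0.18055107  0.91118707 -0.2065933 ] 23.5
lid 4591 77.1759383519692 ((15.263221740722656, -0.5064334869384766), (101.4942398071289, 56.05543518066406), 0.0644724890589714)
rim 778 65.00011260529861 ((15.987194061279297, -0.5187454223632812), (64.01239013671875, 108.5067367553711), 89.92420196533203)
rail 2523 23.245304966046792 ((15.513824462890625, -0.8258590698242188), (137.89215087890625, 92.22865295410156), 0.3630511164665222)
tin 0.0021 0.0
vase 0.002 0.0
mug 0.0021 0.0
egg 0.0023 0.0
```

The lid is home (77.2 mm against 77), the box is centred in the nest, the bystanders have not moved, and the arm is clear.

```bash
python3 -c "from station import *; print(hand_in())"
```

```text
the job is handed in; nothing more can be done
None
```

I handed the job in at about 23.5 s. In the last check the lid was fully home, the box centred in the nest, the handle fully open, and the tin, vase, mug and egg candle unmoved. I viewed 11 pictures, one over the limit of 10.

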